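# Clamp a bone blank with packing strip and wedge

### The job

A sawn bone blank lies loose in the clamping board. Stand the wooden packing strip on edge alongside the blank, in the only gap wide enough for it, on the side of the slanted rail; then slide the wedge, thin end first, from the board's open end in between the strip and the slanted rail and push it firmly tight, so that the blank is pressed flush along the straight rail. Finish still gripping the wedge by its thick end and pushing it in, without letting go of it or touching strip or blank, and leave the other things on the bench where they are.

Things in the scene. Friction and masses are not known exactly. Their poses are not given: they have to be found in the camera images.
- clamp_board: Clamping board screwed to the bench: dark wooden base 160 x 108 x 12 mm with two rails and an end stop on top, 14 mm high (tops 26 mm above the bench). Origin: centre of its underside; z up, +x from its open end (nearer the robot) to the closed end, +y to the left. End stop face at x = +60 mm, open end of the bay at x = -40 mm; from there bare base to x = -80 mm.
- straight_rail: Straight beech rail, fixed on the board's +y side: inner face at y = +28 mm from x = -40 to +60 mm, parallel to x. Its origin lies on the board's base top, 12 mm above the board's origin; same directions, same x and y.
- slanted_rail: Slanted beech rail, fixed on the board's -y side: inner face runs from y = -32 mm at x = -40 mm (open end, wide) to y = -19.5 mm at x = +60 mm, a taper of 1 in 8. Same origin and directions as the straight rail.
- bone_blank: Cream sawn bone blank 66 x 30 x 10 mm, loose, flat on the base between the rails, long side (own x) along them. Origin: centre of its underside. It starts 0 to 3 mm off the straight rail and 2 to 8 mm short of the end stop. Flush with the straight rail its centre is at y = +13 mm in the board's frame.
- strip_center (a point): Centre of the loose wooden packing strip, a plain strip 75 mm long (own x), 12 mm thick (y), 34 mm high (z), standing on its long edge; the centre is 17 mm above what it stands on. On the board it rises 20 mm above the rails, so it can be held by its upper part. With blank and strip flush its centre is at y = -8 mm in the board's frame.
- wedge_grip (a point): Centre of the wedge's grip block (44 mm long in own x, 19 wide, 34 high), 17 mm above what the wedge stands on; own x points to the thin end. Ahead of the block the wedge is 22 mm high and 88 mm long: its left side (+y) straight on from the block's, its right side slanting 1 in 8 like the rail, 19 mm wide down to 8 mm at the tip.
- wedge: The loose wooden wedge itself; origin and axes as point wedge_grip. Parallel to the board, with strip and blank flush, it jams with its origin near x = -70, y = -23.5 mm in the board's frame (a millimetre of play more or less shifts this by 8 mm); pushed there with about 15 N it is tight. Friction about 0.6.
- wedge_tip (a point): Middle of the wedge's thin end: 110 mm ahead (own x) and 5.5 mm left (own y) of the grip centre, 11 mm above what the wedge stands on.
- glue_bottle: Bystander: white glue bottle with cone cap, 34 x 35 x 102 mm, upright behind the board; origin at the centre of its underside.
- graver: Bystander: graver with a turned light wooden handle, 21 x 144 x 21 mm, lying behind the board; origin under its centre.
- offcut: Bystander: pillow-shaped raw bone offcut 28 x 48 x 11 mm, to the right of the board; origin under its centre.

How it is judged:
On the way:
1. the packing strip stands on the board's base between the blank and the slanted rail, along the blank (z of strip_center in the frame of clamp_board below 0.033 m and y of strip_center in the frame of clamp_board between -0.022 and -0.004 m and x of strip_center in the frame of clamp_board between -0.01 and 0.03 m and angle between the x axis of strip_center and the x axis of clamp_board, either way round below 0.2 rad and angle between strip_center's own z axis and vertical below 0.1 rad), for 0.2 s.
At the end, for the whole second after the job is handed in: The blank lies flat and flush on the straight rail (gap under 1.5 mm, 1.7 deg), pressed on it by over 1.5 N; the strip stands beside it; the wedge, down on the board, tip 60 mm or more past the open end, presses on the slanted rail by over 1.5 N and is still held; nothing else is touched (y of bone_blank in the frame of clamp_board above 0.0115 m and angle between the x axis of bone_blank and the x axis of straight_rail, either way round below 0.03 rad and angle between bone_blank's own z axis and vertical below 0.06 rad and z of bone_blank in the frame of clamp_board below 0.0145 m and x of bone_blank in the frame of clamp_board above 0.01 m and z of strip_center in the frame of clamp_board below 0.033 m and y of strip_center in the frame of clamp_board between -0.012 and -0.005 m and x of strip_center in the frame of clamp_board above -0.005 m and angle between the x axis of strip_center and the x axis of straight_rail, either way round below 0.05 rad and angle between strip_center's own z axis and vertical below 0.1 rad and x of wedge_tip in the frame of clamp_board above 0.02 m and y of wedge_tip in the frame of clamp_board between -0.03 and -0.01 m and z of wedge_grip in the frame of clamp_board below 0.034 m and angle between the x axis of wedge_grip and the x axis of clamp_board, either way round below 0.08 rad and contact force between bone_blank and straight_rail above 1.5 N and contact force between wedge and slanted_rail above 1.5 N and contact force between the fingers and wedge above 2 N and contact force between the arm and bone_blank below 0.5 N and contact force between the fingers and packing_strip below 0.5 N); the arm keeps its last pose, push and grip.
It fails at once if a bystander (glue bottle, graver, offcut) is pushed more than 3 cm or the bottle is knocked over (distance of any of glue_bottle, graver, offcut from where it was at the start of the episode above 0.03 m or angle between glue_bottle's own z axis and vertical above 0.5 rad).
It also fails if it takes over 72 s, if anything falls off the work surface, if the arm or the gripper's body presses on something with over 40 N, if the wrist force passes 120 N, or if a joint passes its speed limit or range.

### The arm

A 7-joint arm with a two-finger parallel gripper is mounted at the origin on a cart in front of the work surface, level with it; the furniture and walls round the work are solid. World frame = base frame: x ahead of the robot, y to its left, z up, the work surface at z = 0. Lengths are in m, angles in rad, forces in N, time in s.
With the tool pointing down it reaches from about 0.4 to 0.9 m from the base axis. Payload 5.6 kg.
Tool frame: the origin (TCP) lies at the very end of the fingers, on their centre line; the grasp point (between the pads) lies 19 mm behind it; z points along the fingers, y is the line along which they close (so a half turn about z gives the same grasp; the last joint's range is limited). The gripper opens to 92 mm and grips with 3 to 60 N. Pads are 20 mm wide; open, the fingers measure 128 mm over their backs; the gripper's body (75 mm by 189 mm) begins 69 mm behind the grasp point.
Start: joints at [-0.043, 0.468, -0.012, 1.603, 0.006, 1.071, -0.056], TCP at [0.65, -0, 0.18] pointing down, gripper open.
Joint ranges: [-2.53, 2.53], [-0.31, 2.02], [-1.57, 1.55], [0.28, 2.44], [-1.29, 4.43], [0.15, 1.84], [-2.92, 2.92]. Speed limits (rad/s): [2.57, 2.57, 3.14, 3.14, 3.14, 3.14, 3.14].

### API

Orientations are given as a rotation vector (axis times angle).
In Python, from plant import robot gives the robot as it stands.
- The arm moves only by the tool drive_tool, never from a script. Its argument "series" is a list of rows, each an object with "linear": the shift along the tool's x, y, z in m, a list of three; "dr": the turn, a rotation vector about the tool's x, y, z in rad, a list of three; "hand": the finger opening in m, from 0 to 0.0919. A call has 1 to 5 rows; each row is the pose to reach, as a shift and turn from the pose commanded when the call began, along the tool's axes at that moment; what a row does not reach only later rows make up. A row lasts 1/12 s, in which the tool goes at most 41.7 mm and 7.16 degrees, less where a joint would pass 70% of its speed; a pose out of reach is approached as far as the arm can. A call with a gripper value outside its range is refused whole. The fingers move at their own pace and stop on an object; "squeeze" is the grip in N (left out, the last holds). Time passes only in rows, so rows that repeat a pose let the fingers close. It gives the time, the measured TCP pose, the force, the opening and the grip force at its end, in the units of the state.
- robot.observe(): the state, without advancing time (a new reading comes with each control period).
- robot.snapshot(name): name is "scene" or "side" or "wrist"; returns the picture (480x640x3 uint8, red, green, blue); there is no depth.
- robot.calibration(name): a dict with "fx", "fy", "cx", "cy" (pixels), "R" (3x3) and "t" (3): a world point X has camera coordinates R X + t; the wrist camera has in their place "T_tool_cam" (4x4, takes a point from camera to tool coordinates, whose origin is the TCP and whose axes are the flange's). Camera axes: x right, y down, z forward; pixel columns grow to the right and rows downward; lengths in m; the calibration is good to about 2 mm. A picture is of the moment at which its call begins: read the wrist's pose just before it. calibration takes no time and is no camera call.
- robot.finish_job(): hands the job in; it is judged then, once.
The state is a dict: "time": time; "joint_positions": joint angles; "dq": joint speeds; "joint_efforts": joint torques, N m; "tcp_pos": TCP position; "tool_rot": TCP orientation; "ft_force": force on the tool from outside, world axes, zero at the start; "wrist_torque": the same for the moment, N m; "finger_gap": finger opening in m; "finger_force": force on a finger pad.
Only numpy, scipy, OpenCV 4.12 (cv2) and the standard library are available. Lean on these libraries where they do the work, as an engineer would, in place of code of your own. Each camera call takes 0.05 s, during which the arm holds its last target. There are 200 camera calls.

## Working session

There is one attempt and no reset: what is moved stays moved. The work goes in short steps, Python scripts to look and compute and a tool call to move; the robot and the scene stay as the last step left them, time stands still between calls to the robot, and variables do not carry over. Pictures are saved under pics/ and viewed, at most 10 in all, crops included, and the job is handed in when it is done.

Besides the shell and the picture viewer there is one more tool, called after "Request:" by a JSON object that holds its "method" and its "body". drive_tool: Moves the arm, as the interface text tells. Its arguments: {"type":"object","properties":{"series":{"type":"array"},"squeeze":{"type":"number"}},"required":["series"]}

```bash
mkdir -p pics; ls; python3 - <<'E'
from plant import robot
import cv2
print(robot.observe())
for n in("scene","side","wrist"):
    cv2.imwrite(f"pics/{n}0.png",robot.snapshot(n)[:,:,::-1]); print(n,robot.calibration(n))
E
```

```text
pics
{'time': 0.0, 'joint_positions': array([-0.04299162,  0.46834343, -0.0116058 ,  1.60361836,  0.0060307 ,
        1.07139581, -0.05631892]), 'dq': array([-9.01276900e-04, -4.17833882e-04,  8.58954396e-06, -4.81594347e-04,
       -1.07696759e-04, -1.60280738e-03,  1.82431468e-03]), 'joint_efforts': array([-3.39112758e-04, -5.20573139e+01, -1.31628491e-02, -2.43752271e+01,
       -5.67366311e-02,  1.73054746e-02,  1.50106093e-04]), 'tcp_pos': array([ 6.49360935e-01, -8.78834920e-05,  1.78964487e-01]), 'tool_rot': array([-2.22073446e+00, -2.22057031e+00,  2.07883655e-03]), 'ft_force': array([ 0.63432728, -0.44848347, -0.86201574]), 'wrist_torque': array([0.00141374, 0.00851306, 0.00561065]), 'finger_force': 0.0, 'finger_gap': 0.09184680497929758}
scene {'fx': 597.051001098372, 'fy': 597.051001098372, 'cx': 306.3501972686594, 'cy': 241.53035189330853, 'R': array([[ 0.81131056, -0.58454684,  0.00895365],
       [-0.42738064, -0.60348578, -0.67316469],
       [ 0.39889969,  0.54231901, -0.73943839]]), 't': array([-0.44633488,  0.43913752,  0.53269389])}
side {'fx': 540.4014889191016, 'fy': 540.4014889191016, 'cx': 318.4958006923831, 'cy': 235.86917189485564, 'R': array([[-0.8377091 , -0.54605708, -0.00807054],
       [-0.31116677,  0.48940293, -0.81465331],
       [ 0.44879695, -0.6799312 , -0.5798921 ]]), 't': array([0.63285062, 0.17289388, 0.81649351])}
wrist {'fx': 352.15196741572987, 'fy': 352.15196741572987, 'cx': 319.41260232155133, 'cy': 238.92260247879932, 'T_tool_cam': array([[-9.33994479e-04, -9.61981628e-01, -2.73112567e-01,
         7.65400353e-02],
       [ 9.99999494e-01, -7.96103999e-04, -6.15704308e-04,
         1.73826119e-04],
       [ 3.74870226e-04, -2.73113004e-01,  9.61981885e-01,
        -2.05022589e-01],
       [ 0.00000000e+00,  0.00000000e+00,  0.00000000e+00,
         1.00000000e+00]])}
```

View pics/scene0.png

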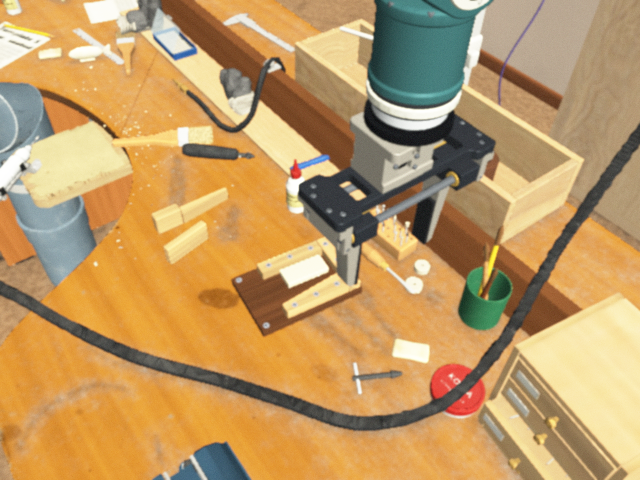

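View pics/side0.png

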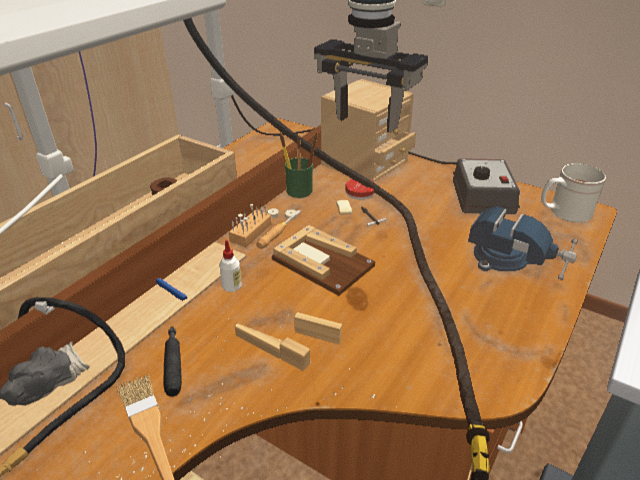

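View pics/wrist0.png

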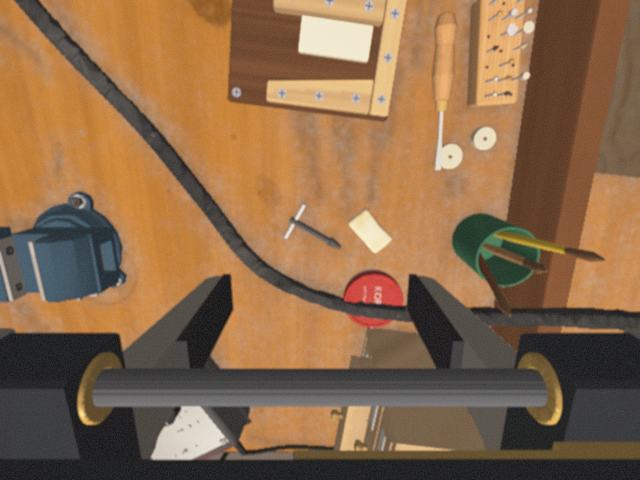

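```bash
cat > h.py <<'E'
import numpy as np
from scipy.spatial.transform import Rotation as Ro
from plant import robot
def cam(n,obs=None):
    c=robot.calibration(n)
    if n!="wrist":
        R=np.array(c["R"]);o=-R.T@np.array(c["t"]);return c,R.T,o
    obs=obs or robot.observe()
    T=np.eye(4);T[:3,:3]=Ro.from_rotvec(obs["tool_rot"]).as_matrix();T[:3,3]=obs["tcp_pos"]
    M=T@c["T_tool_cam"];return c,M[:3,:3],M[:3,3]
def px(C,u,v,z):
    c,R,o=C
    d=R@np.array([(u-c["cx"])/c["fx"],(v-c["cy"])/c["fy"],1]);return o+d*(z-o[2])/d[2]
def proj(C,X):
    c,R,o=C;p=R.T@(np.array(X)-o);return c["fx"]*p[0]/p[2]+c["cx"],c["fy"]*p[1]/p[2]+c["cy"]
E
python3 - <<'E'
from h import *
S=cam("scene");D=cam("side");W=cam("wrist")
np.set_printoptions(precision=4,suppress=True)
for C,u,v,z in[(S,233,280,.012),(S,265,331,.012),(S,187,242,.034),(S,228,190,.022),(S,168,213,.034),(D,318,321,.034),(D,237,327,.022),(D,295,346,.034),(D,339,291,.012),(D,374,263,.012),(D,273,255,.012),(W,236,92,.012),(W,380,99,.026)]:print(u,v,px(C,u,v,z))
def tri(A,a,B,b):
    r=[]
    for C,(u,v) in((A,a),(B,b)):
        p,q=px(C,u,v,0),px(C,u,v,.3);r.append((p,(q-p)/np.linalg.norm(q-p)))
    M=sum(np.eye(3)-np.outer(d,d) for p,d in r);return np.linalg.solve(M,sum((np.eye(3)-np.outer(d,d))@p for p,d in r))
# cable height guess: points on scene cable vs plane heights
for z in(0,.1,.2,.3):print(z,[proj(D,px(S,u,v,z)) for u,v in((95,340),(245,390),(370,420),(520,320))])
E
```

```text
233 280 [0.5735 0.2153 0.012 ]
265 331 [0.5631 0.1142 0.012 ]
187 242 [0.5475 0.3009 0.034 ]
228 190 [0.6613 0.3755 0.022 ]
168 213 [0.5524 0.3722 0.034 ]
318 321 [0.5486 0.3182 0.034 ]
237 327 [0.6536 0.3864 0.022 ]
295 346 [0.5487 0.3792 0.034 ]
339 291 [0.5703 0.2202 0.012 ]
374 263 [0.5567 0.1209 0.012 ]
273 255 [0.7253 0.2001 0.012 ]
236 92 [0.5674 0.1209 0.012 ]
380 99 [0.707  0.1129 0.026 ]
0 [(np.float64(443.7514362448888), np.float64(352.5020691706795)), (np.float64(417.6550214046232), np.float64(261.8177043663596)), (np.float64(396.92932412858397), np.float64(214.17302919347665)), (np.float64(294.08543802087917), np.float64(178.77603108465962))]
0.1 [(np.float64(474.9689362617026), np.float64(275.44021093961766)), (np.float64(446.82965018591244), np.float64(207.41901088050395)), (np.float64(425.1660040029924), np.float64(170.3022730779237)), (np.float64(329.269442117925), np.float64(142.1650862348116))]
0.2 [(np.float64(506.8417575865807), np.float64(196.76066142287777)), (np.float64(478.1674755614612), np.float64(148.98684470291568)), (np.float64(456.35055409943266), np.float64(121.85147086111965)), (np.float64(368.9777094136054), np.float64(100.84638981710512))]
0.3 [(np.float64(539.3907539707403), np.float64(116.41194216065324)), (np.float64(511.9183505779914), np.float64(86.05533257751904)), (np.float64(490.97002865633044), np.float64(68.06389626348584)), (np.float64(414.142855032953), np.float64(53.84950308288245))]
```

Request:
{"method": "drive_tool", "body": {"series": [{"linear": [0.04,-0.01,-0.005],"dr": [0,0,0],"hand": 0.05},{"linear": [0.08,-0.02,-0.01],"dr": [0,0,0],"hand": 0.05},{"linear": [0.12,-0.03,-0.015],"dr": [0,0,0],"hand": 0.05},{"linear": [0.16,-0.04,-0.02],"dr": [0,0,0],"hand": 0.05},{"linear": [0.2,-0.05,-0.02],"dr": [0,0,0],"hand": 0.05}]}}

```text
time: 0.57
tcp_pos: [0.5997, 0.2018, 0.2008]
tool_rot: [2.221, 2.221, 0.002]
ft_force: [0.6, -0.7, 0.6]
finger_gap: 0.0606
finger_force: 0.0
```

Request:
{"method": "drive_tool", "body": {"series": [{"linear": [0,0,0],"dr": [0,0,0],"hand": 0.05},{"linear": [0,0,0],"dr": [0,0,0],"hand": 0.05},{"linear": [0,0,0],"dr": [0,0,0],"hand": 0.05}]}}

```text
time: 0.82
tcp_pos: [0.6, 0.1992, 0.1995]
tool_rot: [2.221, 2.221, -0.002]
ft_force: [0.0, -0.7, 0.7]
finger_gap: 0.0497
finger_force: 0.0
```

```bash
python3 - <<'E'
from h import *
import cv2
o=robot.observe();print(o["time"],o["tcp_pos"],o["tool_rot"],np.abs(o["dq"]).max())
im=robot.snapshot("wrist")[:,:,::-1]
cv2.imwrite("pics/w1.png",im)
cv2.imwrite("pics/w1c.png",cv2.resize(im[0:300,160:560],(800,600),interpolation=cv2.INTER_CUBIC))
E
```

```text
0.8167 [0.60001375 0.19922023 0.19949782] [ 2.22112047e+00  2.22096995e+00 -1.73895603e-03] 0.03087719987893641
```

View pics/w1c.png

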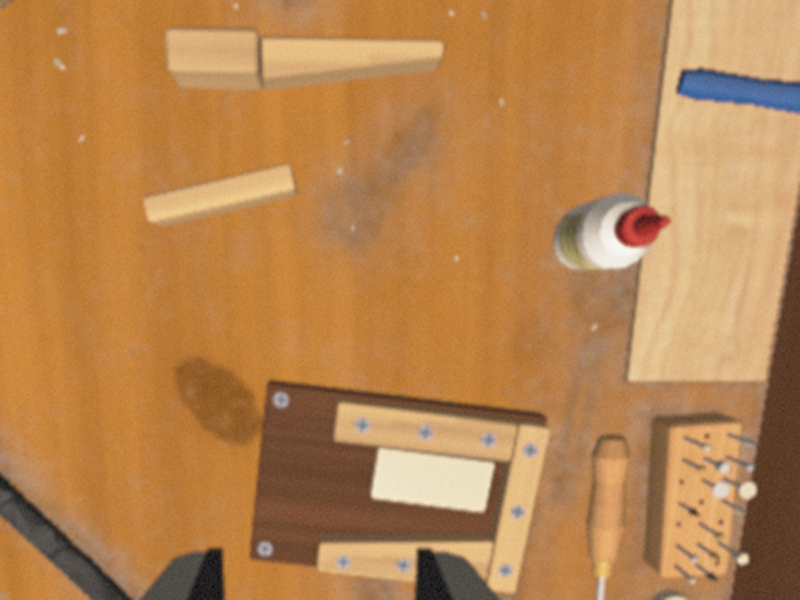

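```bash
python3 - <<'E'
import cv2
im=cv2.imread("pics/w1.png")
cv2.imwrite("pics/w1z.png",cv2.resize(im[8:118,228:388],(800,550),interpolation=cv2.INTER_CUBIC))
E
```

```text
(no output)
```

View pics/w1z.png

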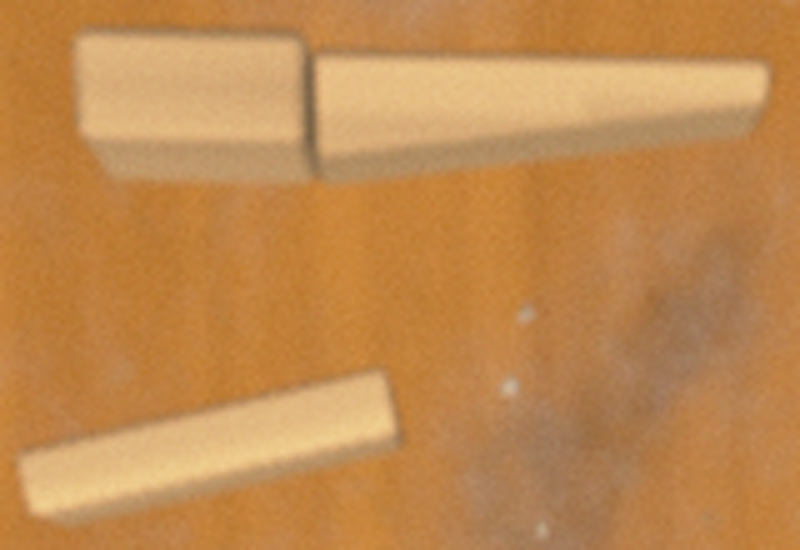

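```bash
cat >> h.py <<'E'
np.set_printoptions(precision=4,suppress=True)
def fit(P,M):  # 2D rigid fit: world P ~ R M + t
    P=np.array(P)[:,:2];M=np.array(M);p=P-P.mean(0);m=M-M.mean(0)
    a=np.arctan2((m[:,0]*p[:,1]-m[:,1]*p[:,0]).sum(),(m*p).sum())
    R=np.array([[np.cos(a),-np.sin(a)],[np.sin(a),np.cos(a)]]);t=P.mean(0)-R@M.mean(0)
    return t,a,P-(M@R.T+t)
E
python3 - <<'E'
from h import *
W=cam("wrist")
z5=lambda u,v,z:px(W,(u+.5)/5-.5+228,(v+.5)/5-.5+8,z)
z2=lambda u,v,z:px(W,(u+.5)/2-.5+160,(v+.5)/2-.5,z)
print("strip",*fit([z5(18,456,.034),z5(384,372,.034),z5(397,434,.034),z5(33,516,.034)],[(-.0375,.006),(.0375,.006),(.0375,-.006),(-.0375,-.006)]))
print("wedge",*fit([z5(77,33,.034),z5(303,38,.034),z5(303,138,.034),z5(80,135,.034),z5(768,64,.022),z5(765,104,.022)],[(-.022,.0095),(.022,.0095),(.022,-.0095),(-.022,-.0095),(.11,.0095),(.11,.0015)]))
print("board",*fit([z2(268,382,.012),z2(546,414,.012),z2(252,557,.012),z2(335,441,.026),z2(319,543,.026),z2(550,429,.026)],[(-.08,.054),(.08,.054),(-.08,-.054),(-.04,.028),(-.04,-.032),(.08,.054)]))
print("blank",*fit([z2(378,449,.022),z2(494,461,.022),z2(487,513,.022),z2(371,498,.022)],[(-.033,.015),(.033,.015),(.033,-.015),(-.033,-.015)]))
E
```

```text
strip [0.5512 0.3145] 0.20407678113239625 [[ 0.0007 -0.0002]
 [-0.0006 -0.0004]
 [-0.0006  0.0001]
 [ 0.0005  0.0004]]
wedge [0.5505 0.3769] -0.01949811578493886 [[ 0.0014 -0.0011]
 [-0.0007 -0.0012]
 [-0.0008  0.0013]
 [ 0.0013  0.001 ]
 [-0.0005 -0.0006]
 [-0.0007  0.0006]]
board [0.6435 0.1552] -0.13164456802339475 [[ 0.0005 -0.0003]
 [-0.0016  0.0021]
 [ 0.0027  0.0019]
 [ 0.0014  0.0001]
 [ 0.0003 -0.0004]
 [-0.0032 -0.0035]]
blank [0.6642 0.1643] -0.11761439860961966 [[-0.0002 -0.0004]
 [-0.0006  0.0003]
 [ 0.0009 -0.0007]
 [-0.0001  0.0008]]
```

Request:
{"method": "drive_tool", "body": {"series": [{"linear": [0.025,-0.01,0.01],"dr": [0,0,0.12],"hand": 0.05},{"linear": [0.05,-0.02,0.02],"dr": [0,0,0.24],"hand": 0.05},{"linear": [0.075,-0.03,0.03],"dr": [0,0,0.36],"hand": 0.05},{"linear": [0.1,-0.04,0.04],"dr": [0,0,0.48],"hand": 0.05},{"linear": [0.115,-0.049,0.05],"dr": [0,0,0.6],"hand": 0.05}]}}

```text
time: 1.28
tcp_pos: [0.551, 0.3157, 0.1493]
tool_rot: [-2.784, -1.455, -0.0]
ft_force: [-0.1, 0.7, -0.9]
finger_gap: 0.0501
finger_force: 0.0
```

Request:
{"method": "drive_tool", "body": {"series": [{"linear": [0,0,0],"dr": [0,0,0.12],"hand": 0.05},{"linear": [0,0,0.01],"dr": [0,0,0.24],"hand": 0.05},{"linear": [0,0,0.02],"dr": [0,0,0.36],"hand": 0.05},{"linear": [0,0,0.03],"dr": [0,0,0.48],"hand": 0.05},{"linear": [0,0,0.04],"dr": [0,0,0.6],"hand": 0.05}]}}

```text
time: 1.7
tcp_pos: [0.5524, 0.3125, 0.1094]
tool_rot: [3.089, 0.564, 0.0]
ft_force: [0.4, -0.2, -0.2]
finger_gap: 0.05
finger_force: 0.0
```

Request:
{"method": "drive_tool", "body": {"series": [{"linear": [0,0,0],"dr": [0,0,0.12],"hand": 0.045},{"linear": [0,0,0],"dr": [0,0,0.167],"hand": 0.045},{"linear": [0,0,0],"dr": [0,0,0.167],"hand": 0.045},{"linear": [0,0,0],"dr": [0,0,0.167],"hand": 0.045}]}}

```text
time: 2.03
tcp_pos: [0.552, 0.3133, 0.1098]
tool_rot: [3.125, 0.318, 0.0]
ft_force: [0.2, 0.4, 0.7]
finger_gap: 0.0451
finger_force: 0.0
```

```bash
cat >> h.py <<'E'
def togo(x,y,yaw,o=None):  # remaining shift in tool axes, turn about tool z (tool x points to yaw)
    o=o or robot.observe();R=Ro.from_rotvec(o["tool_rot"]).as_matrix()
    a=np.arctan2(R[1,0],R[0,0]);d=R.T@np.array([x-o["tcp_pos"][0],y-o["tcp_pos"][1],0])
    print("t",o["time"],"tcp",o["tcp_pos"],"yaw",a,"toolz",R[:,2],"go",d,"turn",a-yaw,"f",o["ft_force"],o["finger_gap"],o["finger_force"])
E
python3 - <<'E'
from h import *
import cv2
togo(.5512,.3145,.204)
cv2.imwrite("pics/w2.png",robot.snapshot("wrist")[:,:,::-1])
E
```

```text
t 2.0333 tcp [0.552  0.3133 0.1098] yaw 0.20282784752592742 toolz [ 0.0003 -0.0008 -1.    ] go [-0.0005 -0.0014 -0.    ] turn -0.0011721524740725686 f [0.2368 0.4173 0.7461] 0.045097913599153716 0.0
```

View pics/w2.png

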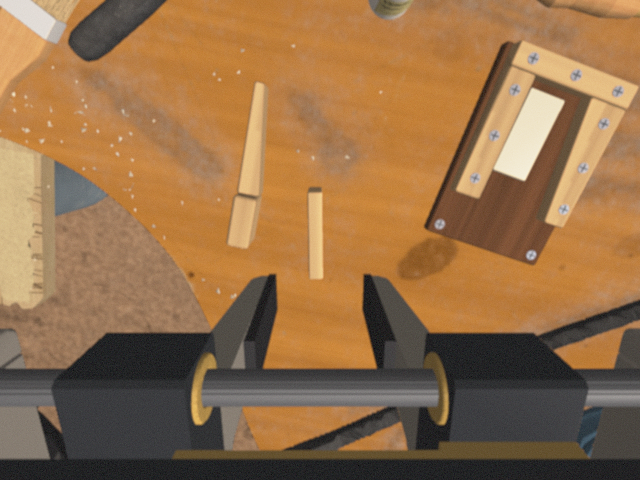

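```bash
python3 - <<'E'
from h import *
W=cam("wrist")
for p in[(-.0375,.006),(-.0375,-.006),(.0375,.006),(.0375,-.006)]:
    c,s=np.cos(.204),np.sin(.204);print(proj(W,(.5512+c*p[0]-s*p[1],.3145+s*p[0]+c*p[1],.034)))
print("board",*fit([px(W,*q) for q in[(428,228,.012),(534,263,.012),(458,189,.026),(474,196,.026),(545,221,.026),(569,98,.022)]],[(-.08,.054),(-.08,-.054),(-.04,.04),(-.04,.028),(-.04,-.032),(0,0)]))
for q in[(458,189),(474,196),(545,221),(563,226),(532,75),(594,98),(521,42),(637,85),(531,90),(565,100),(526,180),(495,169)]:
    print(q,px(W,*q,.022 if q in[(531,90),(565,100),(526,180),(495,169)] else .026)[:2])
E
```

```text
(np.float64(310.79549917146915), np.float64(278.4981268022989))
(np.float64(324.80146489728776), np.float64(278.47456519223323))
(np.float64(310.0103152711711), np.float64(191.03963972419064))
(np.float64(325.03682644045097), np.float64(191.01380678764625))
board [0.6539 0.1574] -0.11562686276904462 [[-0.0083 -0.0012]
 [-0.0081  0.002 ]
 [-0.0072  0.0076]
 [-0.0087  0.0049]
 [-0.01   -0.0008]
 [ 0.0424 -0.0125]]
(458, 189) [0.6116 0.2094]
(474, 196) [0.6087 0.1947]
(545, 221) [0.6005 0.1294]
(563, 226) [0.5995 0.1129]
(532, 75) [0.705 0.181]
(594, 98) [0.6993 0.1286]
(521, 42) [0.7245 0.1971]
(637, 85) [0.7144 0.1004]
(531, 90) [0.6959 0.1759]
(565, 100) [0.6944 0.1474]
(526, 180) [0.6298 0.155 ]
(495, 169) [0.6331 0.1831]
```

Request:
{"method": "drive_tool", "body": {"series": [{"linear": [0,-0.002,0.03],"dr": [0,0,0],"hand": 0.045},{"linear": [0,-0.002,0.06],"dr": [0,0,0],"hand": 0.045},{"linear": [0,-0.002,0.08],"dr": [0,0,0],"hand": 0.045},{"linear": [0,-0.002,0.092],"dr": [0,0,0],"hand": 0.045},{"linear": [0,-0.002,0.092],"dr": [0,0,0],"hand": 0.045}]}}

```text
time: 2.5
tcp_pos: [0.5492, 0.3153, 0.0152]
tool_rot: [3.123, 0.319, -0.007]
ft_force: [-0.5, -0.7, 0.4]
finger_gap: 0.0451
finger_force: 0.0
```

Request:
{"method": "drive_tool", "body": {"series": [{"linear": [0,0,0],"dr": [0,0,0],"hand": 0.02},{"linear": [0,0,0],"dr": [0,0,0],"hand": 0.006},{"linear": [0,0,0],"dr": [0,0,0],"hand": 0.006},{"linear": [0,0,0],"dr": [0,0,0],"hand": 0.006},{"linear": [0,0,0],"dr": [0,0,0],"hand": 0.006}], "squeeze": 25}}

```text
time: 2.92
tcp_pos: [0.5512, 0.3174, 0.019]
tool_rot: [-3.124, -0.32, -0.003]
ft_force: [0.3, 0.4, -0.3]
finger_gap: 0.0138
finger_force: 0.0
```

Request:
{"method": "drive_tool", "body": {"series": [{"linear": [0,0,0],"dr": [0,0,0],"hand": 0.006},{"linear": [0,0,0],"dr": [0,0,0],"hand": 0.006}]}}

```text
time: 3.08
tcp_pos: [0.5508, 0.3171, 0.0183]
tool_rot: [-3.125, -0.32, -0.001]
ft_force: [-0.3, -0.8, -0.1]
finger_gap: 0.0058
finger_force: 0.0
```

```bash
python3 - <<'E'
from h import *
import cv2
togo(.5512,.3155,.204)
a=robot.snapshot("wrist")[140:380,180:500,::-1]
b=robot.snapshot("scene")[170:290,100:260,::-1]
cv2.imwrite("pics/w3.png",np.hstack([cv2.resize(a,(400,300)),cv2.resize(b,(400,300))]))
E
```

```text
t 3.0833 tcp [0.5508 0.3171 0.0183] yaw 0.20384655385332254 toolz [ 0.0005  0.0003 -1.    ] go [ 0.0001  0.0016 -0.    ] turn -0.0001534461466774495 f [-0.2796 -0.7921 -0.0983] 0.005781837018323416 0.0
```

View pics/w3.png

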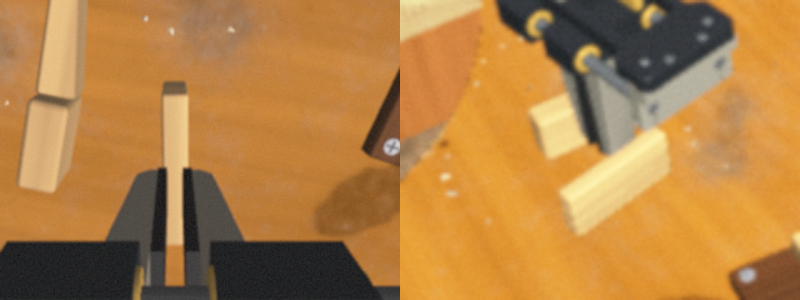

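```bash
python3 - <<'E'
from h import *
S=cam("scene");W=cam("wrist");D=cam("side")
o=robot.observe()
for z in (0.018,.037,.06,.08):print(z,proj(S,(.5508,.3171,z)),proj(W,(.5508,.3171,z)),proj(D,(.5508,.3171,z)))
# scene strip top corners in crop: (563,193),(662,131)->px
f=lambda u,v:(100+(u-400)/2.5,170+v/2.5)
w=lambda u,v:(180+u*.8,140+v*.8)
for h in(.034,):
  print([px(S,*f(*q),h)[:2] for q in((563,190),(580,207),(655,130),(667,142))])
  print([px(W,*w(*q),h)[:2] for q in((163,95),(187,95),(166,245),(184,245))])
print(S[2],W[2],D[2])
E
```

```text
0.018 (np.float64(185.33430243644088), np.float64(241.6967781203189)) (np.float64(318.5317443580803), np.float64(267.88771741724827)) (np.float64(317.2961466648884), np.float64(327.49820546726517))
0.037 (np.float64(183.55215060095895), np.float64(233.1863341376459)) (np.float64(318.44566631756453), np.float64(279.67867308772804)) (np.float64(317.1799118121948), np.float64(318.6006273680242))
0.06 (np.float64(181.31867428775433), np.float64(222.5206463596939)) (np.float64(318.3178001964301), np.float64(297.19375308975776)) (np.float64(317.03499278918923), np.float64(307.507325355963))
0.08 (np.float64(179.30514922271237), np.float64(212.90530835505416)) (np.float64(318.17762196291056), np.float64(316.3953441981388)) (np.float64(316.9050567088791), np.float64(297.560941842957))
[array([0.5174, 0.3124]), array([0.5194, 0.2945]), array([0.586 , 0.3245]), array([0.5869, 0.3113])]
[array([0.5854, 0.3287]), array([0.5876, 0.3184]), array([0.513 , 0.3128]), array([0.5147, 0.3043])]
[ 0.3373 -0.2848  0.6935] [0.6263 0.332  0.2231] [0.2175 0.8161 0.6194]
```

Request:
{"method": "drive_tool", "body": {"series": [{"linear": [0,0.001,-0.005],"dr": [0,0,0],"hand": 0.04},{"linear": [0,0.001,-0.005],"dr": [0,0,0],"hand": 0.04},{"linear": [0,0.001,-0.005],"dr": [0,0,0],"hand": 0.04},{"linear": [0,0.001,-0.003],"dr": [0,0,0],"hand": 0.04},{"linear": [0,0.001,0],"dr": [0,0,0],"hand": 0.04}]}}

```text
time: 3.6
tcp_pos: [0.551, 0.3161, 0.018]
tool_rot: [-3.125, -0.32, -0.001]
ft_force: [-0.4, -0.1, 0.2]
finger_gap: 0.0375
finger_force: 0.0
```

Request:
{"method": "drive_tool", "body": {"series": [{"linear": [0,0,0.003],"dr": [0,0,0],"hand": 0.04},{"linear": [0,0,0.006],"dr": [0,0,0],"hand": 0.04},{"linear": [0,0,0.009],"dr": [0,0,0],"hand": 0.04},{"linear": [0,0,0.012],"dr": [0,0,0],"hand": 0.04},{"linear": [0,0,0.014],"dr": [0,0,0],"hand": 0.04}]}}

```text
time: 4.02
tcp_pos: [0.5506, 0.3158, 0.0032]
tool_rot: [3.125, 0.319, -0.001]
ft_force: [-0.2, 0.5, -0.2]
finger_gap: 0.0401
finger_force: 0.0
```

```bash
python3 - <<'E'
from h import *
import cv2
togo(.5512,.3155,.204)
o=robot.observe()
S=cam("scene");R=Ro.from_rotvec(o["tool_rot"]).as_matrix()
im=robot.snapshot("scene")[:,:,::-1].copy()
k=4;x0,y0=130,190
c=cv2.resize(im[y0:y0+100,x0:x0+100],None,fx=k,fy=k,interpolation=cv2.INTER_CUBIC)
for b,col in((0,(0,0,255)),(-.03,(255,0,0))):
  for s in(-1,1):
    P=[proj(S,o["tcp_pos"]+R@np.array([x,s*y,b])) for x,y in((-.01,.02),(.01,.02),(.01,.038),(-.01,.038))]
    cv2.polylines(c,[np.int32([((u-x0)*k,(v-y0)*k) for u,v in P])],True,col,1)
w=cv2.resize(robot.snapshot("wrist")[150:350,220:420,::-1],(400,400))
cv2.imwrite("pics/s4.png",np.hstack([c,w]))
E
```

```text
t 4.0167 tcp [0.5506 0.3158 0.0032] yaw 0.20370482988945712 toolz [-0.0005 -0.0004 -1.    ] go [ 0.0005  0.0004 -0.    ] turn -0.0002951701105428639 f [-0.1668  0.5348 -0.1954] 0.04008776661097504 0.0
```

View pics/s4.png

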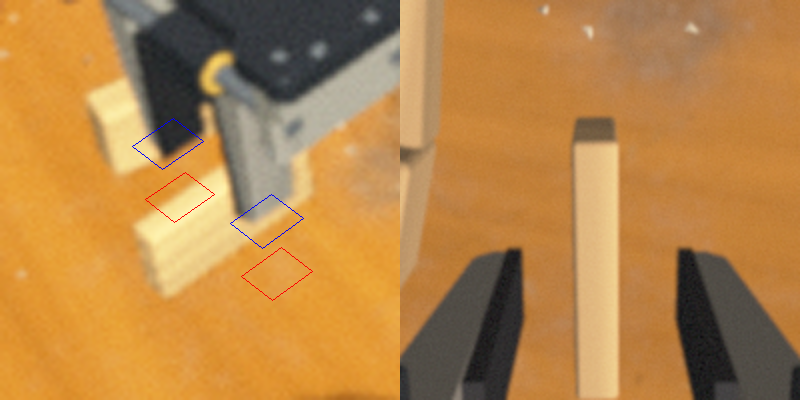

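The actual fingertips sit about 35 mm behind the reported TCP: in the scene crop both tips are at or just above the 30 mm boxes. The first close passed over the strip, so I'll lower by that offset, watching the force.

Request:
{"method": "drive_tool", "body": {"series": [{"linear": [0.0005,0,0.005],"dr": [0,0,0],"hand": 0.04},{"linear": [0.0005,0,0.01],"dr": [0,0,0],"hand": 0.04},{"linear": [0.0005,0,0.015],"dr": [0,0,0],"hand": 0.04},{"linear": [0.0005,0,0.02],"dr": [0,0,0],"hand": 0.04},{"linear": [0.0005,0,0.02],"dr": [0,0,0],"hand": 0.04}]}}

```text
time: 4.53
tcp_pos: [0.5504, 0.3155, -0.0175]
tool_rot: [3.124, 0.319, -0.003]
ft_force: [0.7, -0.0, 0.1]
finger_gap: 0.0398
finger_force: 0.0
```

Request:
{"method": "drive_tool", "body": {"series": [{"linear": [0,0,0],"dr": [0,0,0],"hand": 0.02},{"linear": [0,0,0],"dr": [0,0,0],"hand": 0.006},{"linear": [0,0,0],"dr": [0,0,0],"hand": 0.006},{"linear": [0,0,0],"dr": [0,0,0],"hand": 0.006},{"linear": [0,0,0],"dr": [0,0,0],"hand": 0.006}], "squeeze": 25}}

```text
time: 4.95
tcp_pos: [0.5515, 0.3162, -0.0158]
tool_rot: [-3.125, -0.319, -0.001]
ft_force: [0.2, -0.1, 1.0]
finger_gap: 0.0116
finger_force: 25.0
```

Request:
{"method": "drive_tool", "body": {"series": [{"linear": [0,0,0],"dr": [0,0,0],"hand": 0.006},{"linear": [0,0,0],"dr": [0,0,0],"hand": 0.006}]}}

```text
time: 5.12
tcp_pos: [0.5515, 0.3162, -0.0159]
tool_rot: [-3.125, -0.319, -0.001]
ft_force: [-0.1, 0.2, 1.2]
finger_gap: 0.0121
finger_force: 25.0
```

Request:
{"method": "drive_tool", "body": {"series": [{"linear": [0,0,-0.02],"dr": [0,0,0],"hand": 0.006},{"linear": [0,0,-0.05],"dr": [0,0,0],"hand": 0.006},{"linear": [0,0,-0.08],"dr": [0,0,0.08],"hand": 0.006},{"linear": [0,0.02,-0.1],"dr": [0,0,0.16],"hand": 0.006},{"linear": [0,0.05,-0.1],"dr": [0,0,0.24],"hand": 0.006}]}}

```text
time: 5.53
tcp_pos: [0.5634, 0.2721, 0.0888]
tool_rot: [-3.134, 0.054, -0.011]
ft_force: [0.7, -0.4, 0.0]
finger_gap: 0.0118
finger_force: 25.0
```

```bash
python3 - <<'E'
from h import *
togo(.592,.16,-.12)
E
```

```text
t 5.5333 tcp [0.5634 0.2721 0.0888] yaw -0.03420909276653215 toolz [ 0.0069  0.0065 -1.    ] go [ 0.0324  0.111  -0.0005] turn 0.08579090723346786 f [ 0.6915 -0.4209  0.0405] 0.011760336858878034 24.997912645339966
```

Request:
{"method": "drive_tool", "body": {"series": [{"linear": [0.008,0.028,0],"dr": [0,0,0.04],"hand": 0.006},{"linear": [0.016,0.056,0],"dr": [0,0,0.084],"hand": 0.006},{"linear": [0.024,0.084,0],"dr": [0,0,0.084],"hand": 0.006},{"linear": [0.032,0.11,0],"dr": [0,0,0.084],"hand": 0.006},{"linear": [0.032,0.11,0],"dr": [0,0,0.084],"hand": 0.006}]}}

```text
time: 5.95
tcp_pos: [0.5912, 0.1482, 0.0843]
tool_rot: [3.131, -0.202, 0.003]
ft_force: [0.1, -0.9, 0.5]
finger_gap: 0.0118
finger_force: 25.0
```

Request:
{"method": "drive_tool", "body": {"series": [{"linear": [0,0,0],"dr": [0,0,0],"hand": 0.006},{"linear": [0,0,0],"dr": [0,0,0],"hand": 0.006},{"linear": [0,0,0],"dr": [0,0,0],"hand": 0.006}]}}

```text
time: 6.2
tcp_pos: [0.5889, 0.1578, 0.0838]
tool_rot: [-3.135, 0.185, 0.001]
ft_force: [0.6, -0.1, -0.8]
finger_gap: 0.012
finger_force: 25.0
```

```bash
python3 - <<'E'
from h import *
import cv2
togo(.592,.16,-.12)
im=robot.snapshot("wrist")[:,:,::-1]
cv2.imwrite("pics/w5.png",im)
cv2.imwrite("pics/w5c.png",cv2.resize(im[60:300,160:480],(800,600),interpolation=cv2.INTER_CUBIC))
E
```

```text
t 6.2 tcp [0.5889 0.1578 0.0838] yaw -0.11807713248593737 toolz [-0.0004  0.0008 -1.    ] go [ 0.0028 -0.0026  0.    ] turn 0.0019228675140626206 f [ 0.5621 -0.107  -0.7862] 0.012024570582361073 24.99943256378174
```

View pics/w5c.png

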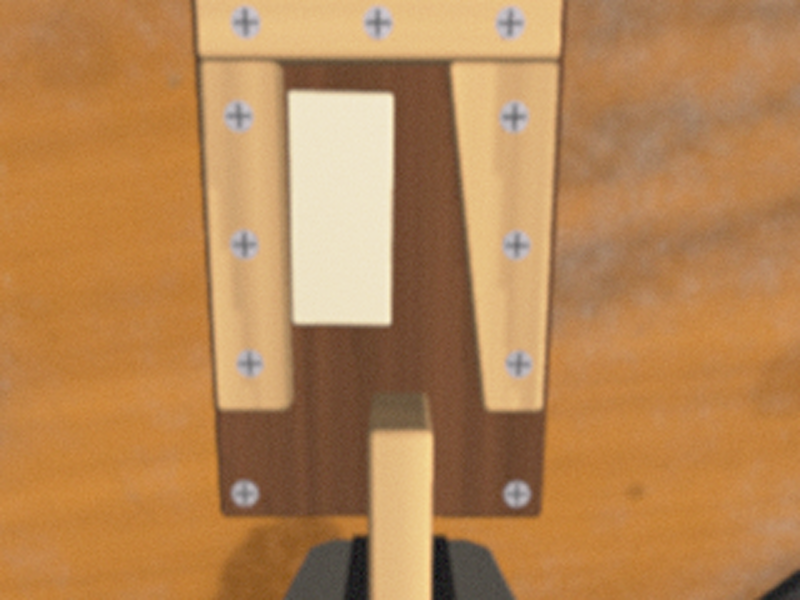

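```bash
python3 - <<'E'
from h import *
W=cam("wrist")
z=lambda u,v,h:px(W,(u+.5)/2.5-.5+160,(v+.5)/2.5-.5+60,h)
M=[(-.08,.054),(-.08,-.054),(-.04,.028),(.06,.028),(-.04,-.032),(.06,-.0195)]
t,a,r=fit([z(222,515,.012),z(541,515,.012),z(293,410,.026),z(282,62,.026),z(486,410,.026),z(450,62,.026)],M)
print("board",t,a,r)
c,s=np.cos(a),np.sin(a);Rb=np.array([[c,-s],[s,c]])
bt,ba,br=fit([z(289,91,.022),z(393,94,.022),z(391,325,.022),z(293,324,.022)],[(.033,.015),(.033,-.015),(-.033,-.015),(-.033,.015)])
print("blank in board",Rb.T@(bt-t),ba-a,br)
o=robot.observe();zt=o["tcp_pos"][2]+.0159+.034
e=[z(370,430,zt),z(432,430,zt)];m=(e[0]+e[1])[:2]/2;print("strip end width",np.linalg.norm(e[0]-e[1]))
R=Ro.from_rotvec(o["tool_rot"]).as_matrix();print("end in tool",R[:2,:2].T@(m-o["tcp_pos"][:2]))
print("strip end in board",Rb.T@(m-t))
g=t+Rb@np.array([.005,-.0085]);print(g);togo(*g,a)
E
```

```text
board [0.6435 0.1562] -0.12259802795778933 [[ 0.0006 -0.0004]
 [ 0.0012  0.001 ]
 [ 0.0001 -0.0008]
 [-0.0013 -0.0005]
 [ 0.0004 -0.    ]
 [-0.001   0.0006]]
blank in board [0.0186 0.0118] -0.010529462036761875 [[-0.0001 -0.0003]
 [-0.0004  0.0004]
 [ 0.0003  0.0001]
 [ 0.0001 -0.0002]]
strip end width 0.011290399416349994
end in tool [0.0366 0.0008]
strip end in board [-0.0178 -0.0057]
[0.6474 0.1471]
t 6.25 tcp [0.5889 0.1578 0.0838] yaw -0.1177775826781051 toolz [-0.0004  0.0007 -1.    ] go [ 0.0594  0.0037 -0.    ] turn 0.004820445279684227 f [-0.0623  0.5018 -0.5701] 0.011316857811908321 24.999337792396545
```

```bash
cat >> h.py <<'E'
BT=np.array([.6435,.1562]);BA=-.1226
RB=np.array([[np.cos(BA),-np.sin(BA)],[np.sin(BA),np.cos(BA)]])
def bgo(x,y,yaw=0.):
    o=robot.observe();print("tcp in board",RB.T@(o["tcp_pos"][:2]-BT));togo(*(BT+RB@np.array([x,y])),BA+yaw,o)
E
python3 - <<'E'
from h import *
bgo(.015,-.0112)
E
```

```text
tcp in board [-0.0544 -0.005 ]
t 6.25 tcp [0.5889 0.1578 0.0838] yaw -0.1177775826781051 toolz [-0.0004  0.0007 -1.    ] go [ 0.0694  0.0065 -0.    ] turn 0.004822417321894895 f [-0.0623  0.5018 -0.5701] 0.011316857811908321 24.999337792396545
```

Request:
{"method": "drive_tool", "body": {"series": [{"linear": [0.025,0.003,0],"dr": [0,0,0.005],"hand": 0.006},{"linear": [0.05,0.0065,0.02],"dr": [0,0,0.005],"hand": 0.006},{"linear": [0.0694,0.0065,0.04],"dr": [0,0,0.005],"hand": 0.006},{"linear": [0.0694,0.0065,0.05],"dr": [0,0,0.005],"hand": 0.006},{"linear": [0.0694,0.0065,0.05],"dr": [0,0,0.005],"hand": 0.006}]}}

```text
time: 6.67
tcp_pos: [0.6553, 0.1416, 0.0305]
tool_rot: [3.134, -0.195, -0.008]
ft_force: [-0.4, -0.7, -1.2]
finger_gap: 0.0117
finger_force: 25.0
```

Request:
{"method": "drive_tool", "body": {"series": [{"linear": [0,0,0],"dr": [0,0,0],"hand": 0.006},{"linear": [0,0,0],"dr": [0,0,0],"hand": 0.006},{"linear": [0,0,0],"dr": [0,0,0],"hand": 0.006}]}}

```text
time: 6.92
tcp_pos: [0.6575, 0.1423, 0.0352]
tool_rot: [-3.135, 0.195, -0.002]
ft_force: [0.2, -0.7, 0.7]
finger_gap: 0.0119
finger_force: 25.0
```

```bash
python3 - <<'E'
from h import *
bgo(.015,-.0112)
E
```

```text
tcp in board [ 0.0156 -0.0121]
t 6.9167 tcp [0.6575 0.1423 0.0352] yaw -0.12405686344630051 toolz [ 0.0014  0.0009 -1.    ] go [-0.0006 -0.0009  0.    ] turn -0.0014568634463005131 f [ 0.22   -0.6701  0.7395] 0.01192778196464922 24.99924749135971
```

Request:
{"method": "drive_tool", "body": {"series": [{"linear": [-0.0005,-0.001,0.01],"dr": [0,0,0],"hand": 0.006},{"linear": [-0.0005,-0.001,0.02],"dr": [0,0,0],"hand": 0.006},{"linear": [-0.0005,-0.001,0.027],"dr": [0,0,0],"hand": 0.006},{"linear": [-0.0005,-0.001,0.032],"dr": [0,0,0],"hand": 0.006},{"linear": [-0.0005,-0.001,0.034],"dr": [0,0,0],"hand": 0.006}]}}

```text
time: 7.33
tcp_pos: [0.6561, 0.142, -0.0017]
tool_rot: [3.135, -0.197, -0.003]
ft_force: [-0.1, 0.6, -0.2]
finger_gap: 0.0116
finger_force: 25.0
```

Request:
{"method": "drive_tool", "body": {"series": [{"linear": [0,0,0.001],"dr": [0,0,0],"hand": 0.006},{"linear": [0,0,0.002],"dr": [0,0,0],"hand": 0.006},{"linear": [0,0,0.003],"dr": [0,0,0],"hand": 0.006},{"linear": [0,0,0.004],"dr": [0,0,0],"hand": 0.006},{"linear": [0,0,0.004],"dr": [0,0,0],"hand": 0.006}]}}

```text
time: 7.75
tcp_pos: [0.6575, 0.1423, -0.0038]
tool_rot: [-3.135, 0.197, -0.001]
ft_force: [-0.7, 0.5, 0.8]
finger_gap: 0.0117
finger_force: 25.0
```

```bash
python3 - <<'E'
from h import *
bgo(.015,-.0112)
E
```

```text
tcp in board [ 0.0156 -0.0121]
t 7.75 tcp [ 0.6575  0.1423 -0.0038] yaw -0.12537624721494542 toolz [ 0.0006  0.0001 -1.    ] go [-0.0006 -0.0009 -0.    ] turn -0.002776247214945418 f [-0.7459  0.5311  0.8461] 0.011680310173317625 24.99941647052765
```

Request:
{"method": "drive_tool", "body": {"series": [{"linear": [0,0,0.001],"dr": [0,0,0],"hand": 0.006},{"linear": [0,-0.001,0.001],"dr": [0,0,0],"hand": 0.006},{"linear": [0,-0.002,0.001],"dr": [0,0,-0.003],"hand": 0.006},{"linear": [0,-0.003,0.001],"dr": [0,0,-0.003],"hand": 0.006},{"linear": [0,-0.004,0.001],"dr": [0,0,-0.003],"hand": 0.006}]}}

```text
time: 8.17
tcp_pos: [0.6582, 0.1443, -0.0038]
tool_rot: [3.134, -0.193, 0.001]
ft_force: [-1.6, -3.5, 6.0]
finger_gap: 0.0116
finger_force: 25.0
```

Request:
{"method": "drive_tool", "body": {"series": [{"linear": [0,-0.0005,0],"dr": [0,0,0],"hand": 0.006},{"linear": [0,-0.001,0],"dr": [0,0,0],"hand": 0.006},{"linear": [0,-0.001,0],"dr": [0,0,0],"hand": 0.006}]}}

```text
time: 8.42
tcp_pos: [0.6586, 0.1454, -0.0038]
tool_rot: [3.134, -0.193, 0.002]
ft_force: [-1.4, -2.9, 5.9]
finger_gap: 0.0119
finger_force: 25.0
```

```bash
python3 - <<'E'
from h import *
bgo(.015,-.0112)
E
```

```text
tcp in board [ 0.0163 -0.0089]
t 8.4167 tcp [ 0.6586  0.1454 -0.0038] yaw -0.12318345651203469 toolz [ 0.0012 -0.0016 -1.    ] go [-0.0013  0.0023  0.    ] turn -0.0005834565120346885 f [-1.387  -2.9109  5.8662] 0.011911784958961969 25.00367671251297
```

Request:
{"method": "drive_tool", "body": {"series": [{"linear": [0,-0.001,-0.0005],"dr": [0,0,0],"hand": 0.006},{"linear": [0,-0.0015,-0.0005],"dr": [0,0,0],"hand": 0.006},{"linear": [0,-0.002,-0.0005],"dr": [0,0,0],"hand": 0.006},{"linear": [0,-0.002,-0.0005],"dr": [0,0,0],"hand": 0.006}]}}

```text
time: 8.75
tcp_pos: [0.6586, 0.1476, -0.0038]
tool_rot: [3.134, -0.193, 0.001]
ft_force: [-0.7, -3.7, 5.8]
finger_gap: 0.0121
finger_force: 25.0
```

```bash
python3 - <<'E'
from h import *
bgo(.015,-.0112)
E
```

```text
tcp in board [ 0.0161 -0.0067]
t 8.75 tcp [ 0.6586  0.1476 -0.0038] yaw -0.12292715721974856 toolz [ 0.0008 -0.0016 -1.    ] go [-0.001   0.0045  0.    ] turn -0.00032715721974856116 f [-0.7194 -3.6869  5.7951] 0.012110651328367656 25.00271737575531
```

Request:
{"method": "drive_tool", "body": {"series": [{"linear": [0,0,0],"dr": [0,0,0],"hand": 0.03},{"linear": [0,0,0],"dr": [0,0,0],"hand": 0.03},{"linear": [0,0,-0.005],"dr": [0,0,0],"hand": 0.03},{"linear": [0,0,-0.03],"dr": [0,0,0],"hand": 0.04},{"linear": [0,0,-0.06],"dr": [0,0,0],"hand": 0.05}]}}

```text
time: 9.17
tcp_pos: [0.6557, 0.1494, 0.0536]
tool_rot: [3.134, -0.191, -0.008]
ft_force: [-0.1, 0.5, 0.3]
finger_gap: 0.0413
finger_force: 0.0
```

Request:
{"method": "drive_tool", "body": {"series": [{"linear": [-0.02,0,-0.04],"dr": [0,0,0],"hand": 0.05},{"linear": [-0.05,0,-0.06],"dr": [0,0,0],"hand": 0.05},{"linear": [-0.06,0,-0.06],"dr": [0,0,0],"hand": 0.05},{"linear": [-0.06,0,-0.06],"dr": [0,0,0],"hand": 0.05}]}}

```text
time: 9.5
tcp_pos: [0.597, 0.1585, 0.117]
tool_rot: [-3.134, 0.188, -0.001]
ft_force: [0.2, -0.0, -1.0]
finger_gap: 0.05
finger_force: 0.0
```

```bash
python3 - <<'E'
from h import *
import cv2
togo(.5505,.3769,-.0195)
im=robot.snapshot("wrist")[:,:,::-1]
cv2.imwrite("pics/w6.png",im)
W=cam("wrist")
# rectify board plane at z=.046 (strip top) : 4 px/mm over board x -60..70, y -45..45, print strip-like mask
def rect(z,k=4):
    xs=np.arange(-60,70,1/k)/1e3;ys=np.arange(45,-45,-1/k)/1e3
    P=[(-.06,.045),(.07,.045),(.07,-.045),(-.06,-.045)]
    src=np.float32([proj(W,[*(BT+RB@np.array(p)),z]) for p in P])
    dst=np.float32([(0,0),(130*k,0),(130*k,90*k),(0,90*k)])
    return cv2.warpPerspective(im,cv2.getPerspectiveTransform(src,dst),(130*k,90*k))
r=rect(.046);cv2.imwrite("pics/r46.png",r);cv2.imwrite("pics/r22.png",rect(.022))
hsv=cv2.cvtColor(r,cv2.COLOR_BGR2HSV)
for x in(-30,-20,-10,0,10,20,30,40,50):
    col=r[:,int((x+60)*4)-4:int((x+60)*4)+4].mean(1)
    g=np.abs(np.diff(cv2.GaussianBlur(col.mean(1)[:,None],(1,5),0)[:,0]))
    pk=[i for i in range(2,len(g)-2) if g[i]>6 and g[i]==g[i-2:i+3].max()]
    print(x,[(round(45-(i+.5)/4,1),int(col[min(i+6,359)].mean())) for i in pk])
E
```

```text
t 9.5 tcp [0.597  0.1585 0.117 ] yaw -0.11980343271090202 toolz [ 0.001   0.0023 -1.    ] go [-0.0722 -0.2113  0.0005] turn -0.10030343271090202 f [ 0.2459 -0.037  -0.9952] 0.049964043555717604 0.0
-30 [(24.4, 81), (-30.1, 178)]
-20 [(24.1, 82), (-2.9, 157), (-14.1, 83), (-28.9, 182), (-40.1, 161)]
-10 [(-3.1, 175), (-14.4, 80), (-27.4, 181)]
0 [(24.4, 219), (-2.1, 158), (-14.1, 84), (-26.1, 181)]
10 [(35.4, 183), (24.6, 216), (-2.1, 155), (-14.1, 84), (-24.9, 179), (-38.4, 183)]
20 [(24.4, 218), (-2.1, 156), (-14.4, 83), (-23.6, 180)]
30 [(24.4, 221), (-2.1, 156), (-14.4, 82), (-22.4, 182)]
40 [(24.6, 218), (-2.1, 156), (-14.4, 82), (-20.9, 182)]
50 [(24.4, 200), (-2.1, 157), (-14.4, 79), (-19.9, 186)]
```

Request:
{"method": "drive_tool", "body": {"series": [{"linear": [-0.012,-0.035,0],"dr": [0,0,-0.05],"hand": 0.05},{"linear": [-0.025,-0.073,0],"dr": [0,0,-0.1],"hand": 0.05},{"linear": [-0.038,-0.111,0],"dr": [0,0,-0.1],"hand": 0.05},{"linear": [-0.051,-0.149,0],"dr": [0,0,-0.1],"hand": 0.05},{"linear": [-0.064,-0.187,0],"dr": [0,0,-0.1],"hand": 0.05}]}}

```text
time: 9.97
tcp_pos: [0.5576, 0.3512, 0.1133]
tool_rot: [3.14, -0.036, -0.002]
ft_force: [0.7, 0.4, -0.1]
finger_gap: 0.0501
finger_force: 0.0
```

Request:
{"method": "drive_tool", "body": {"series": [{"linear": [-0.006,-0.015,0.02],"dr": [0,0,0],"hand": 0.05},{"linear": [-0.006,-0.024,0.04],"dr": [0,0,0],"hand": 0.05},{"linear": [-0.006,-0.024,0.05],"dr": [0,0,0],"hand": 0.05},{"linear": [-0.006,-0.024,0.05],"dr": [0,0,0],"hand": 0.05}]}}

```text
time: 10.3
tcp_pos: [0.5506, 0.3723, 0.0607]
tool_rot: [3.136, -0.034, -0.008]
ft_force: [0.2, -1.0, 0.5]
finger_gap: 0.0497
finger_force: 0.0
```

```bash
python3 - <<'E'
from h import *
import cv2
togo(.5505,.3769,-.0195)
im=robot.snapshot("wrist")[:,:,::-1]
cv2.imwrite("pics/w7.png",im)
W=cam("wrist");k=4
# rectified at z=.022 along expected wedge frame: x 22..115mm, y +-20
c,s=np.cos(-.0195),np.sin(-.0195);Rw=np.array([[c,-s],[s,c]]);t=np.array([.5505,.3769])
def rect(z,x0,x1):
    P=[(x0,20),(x1,20),(x1,-20),(x0,-20)]
    src=np.float32([proj(W,[*(t+Rw@np.array(p)/1e3),z]) for p in P]);w=(x1-x0)*k
    return cv2.warpPerspective(im,cv2.getPerspectiveTransform(src,np.float32([(0,0),(w,0),(w,160),(0,160)])),(w,160))
r=rect(.022,20,130)
for x in(30,45,60,75,90,105,115):
    col=r[:,(x-20)*4-4:(x-20)*4+4].mean(1)
    g=np.abs(np.diff(cv2.GaussianBlur(col[:,0][:,None],(1,5),0)[:,0]))
    print(x,[(round(20-(i+.5)/4,1),int(g[i]),int(col[min(i+5,159),0])) for i in range(2,157) if g[i]>3 and g[i]==g[i-2:i+3].max()])
row=r[50:60].mean(0)[:,0];g=np.abs(np.diff(row));print([(20+(i+.5)/4,int(g[i])) for i in range(2,len(g)-2) if g[i]>4 and g[i]==g[i-2:i+3].max()])
r=rect(.034,-30,30)
for x in(0,8,15,20):
    col=r[:,(x+30)*4-4:(x+30)*4+4].mean(1)
    g=np.abs(np.diff(cv2.GaussianBlur(col[:,0][:,None],(1,5),0)[:,0]))
    print(x,[(round(20-(i+.5)/4,1),int(g[i]),int(col[min(i+5,159),0])) for i in range(2,157) if g[i]>3 and g[i]==g[i-2:i+3].max()])
E
```

```text
t 10.3 tcp [0.5506 0.3723 0.0607] yaw -0.02199885774915107 toolz [-0.0054 -0.0052 -1.    ] go [-0.0002 -0.0046 -0.    ] turn -0.002498857749151071 f [ 0.2254 -1.0215  0.4865] 0.04969254421042563 0.0
30 [(9.9, 7, 123), (-7.6, 6, 61)]
45 [(9.9, 7, 123), (-5.9, 8, 56)]
60 [(10.1, 8, 121), (-3.9, 8, 60)]
75 [(9.9, 8, 126), (-2.1, 9, 52)]
90 [(10.4, 8, 115), (-0.1, 7, 62)]
105 [(10.4, 8, 117), (1.6, 6, 67)]
115 []
[(22.875, 9), (110.875, 12)]
0 [(9.6, 6, 110), (-7.9, 9, 58)]
8 [(9.4, 6, 115), (-8.4, 10, 55)]
15 [(9.4, 5, 114), (-8.1, 8, 76)]
20 [(8.9, 5, 114), (-7.9, 6, 74)]
```

Request:
{"method": "drive_tool", "body": {"series": [{"linear": [0,-0.003,0.02],"dr": [0,0,0],"hand": 0.05},{"linear": [0,-0.003,0.045],"dr": [0,0,0],"hand": 0.05},{"linear": [0,-0.003,0.07],"dr": [0,0,0],"hand": 0.05},{"linear": [0,-0.003,0.08],"dr": [0,0,0],"hand": 0.05},{"linear": [0,-0.003,0.08],"dr": [0,0,0],"hand": 0.05}]}}

```text
time: 10.77
tcp_pos: [0.552, 0.3744, -0.0166]
tool_rot: [3.138, -0.039, -0.004]
ft_force: [-0.8, -0.7, -0.4]
finger_gap: 0.0502
finger_force: 0.0
```

Request:
{"method": "drive_tool", "body": {"series": [{"linear": [0,0,0],"dr": [0,0,0],"hand": 0.05},{"linear": [0,0,0],"dr": [0,0,0],"hand": 0.05}]}}

```text
time: 10.93
tcp_pos: [0.5541, 0.3772, -0.0127]
tool_rot: [-3.14, 0.037, -0.004]
ft_force: [0.1, -0.2, 0.2]
finger_gap: 0.0499
finger_force: 0.0
```

```bash
python3 - <<'E'
from h import *
togo(.5513,.3775,-.0175)
E
```

```text
t 10.9333 tcp [ 0.5541  0.3772 -0.0127] yaw -0.02327115311209615 toolz [ 0.0025  0.0015 -1.    ] go [-0.0028 -0.0002 -0.    ] turn -0.005771153112096149 f [ 0.0631 -0.2287  0.1682] 0.04993146180999316 0.0
```

Request:
{"method": "drive_tool", "body": {"series": [{"linear": [-0.003,0,0.005],"dr": [0,0,-0.006],"hand": 0.05},{"linear": [-0.003,0,0.01],"dr": [0,0,-0.006],"hand": 0.05},{"linear": [-0.003,0,0.013],"dr": [0,0,-0.006],"hand": 0.05},{"linear": [-0.003,0,0.013],"dr": [0,0,-0.006],"hand": 0.03},{"linear": [-0.003,0,0.013],"dr": [0,0,-0.006],"hand": 0.012}], "squeeze": 45}}

```text
time: 11.35
tcp_pos: [0.5492, 0.3771, -0.0278]
tool_rot: [3.141, -0.025, -0.0]
ft_force: [0.4, -1.0, 0.3]
finger_gap: 0.0383
finger_force: 0.0
```

Request:
{"method": "drive_tool", "body": {"series": [{"linear": [0,0,0],"dr": [0,0,0],"hand": 0.012},{"linear": [0,0,0],"dr": [0,0,0],"hand": 0.012},{"linear": [0,0,0],"dr": [0,0,0],"hand": 0.012},{"linear": [0,0,0],"dr": [0,0,0],"hand": 0.012}]}}

```text
time: 11.68
tcp_pos: [0.5495, 0.3773, -0.0274]
tool_rot: [-3.141, 0.026, -0.0]
ft_force: [0.8, 0.2, 1.0]
finger_gap: 0.0188
finger_force: 45.0
```

```bash
python3 - <<'E'
from h import *
togo(.5513,.3775,-.0175)
E
```

```text
t 11.6833 tcp [ 0.5495  0.3773 -0.0274] yaw -0.01626214884253931 toolz [ 0.0003  0.0002 -1.    ] go [ 0.0018 -0.0003  0.    ] turn 0.001237851157460692 f [0.8239 0.1956 0.9528] 0.018775454322035316 44.97765272855759
```

Request:
{"method": "drive_tool", "body": {"series": [{"linear": [0,0,-0.03],"dr": [0,0,0],"hand": 0.012},{"linear": [0,0,-0.06],"dr": [0,0,0.05],"hand": 0.012},{"linear": [-0.01,0.03,-0.07],"dr": [0,0,0.106],"hand": 0.012},{"linear": [-0.02,0.065,-0.07],"dr": [0,0,0.106],"hand": 0.012},{"linear": [-0.03,0.1,-0.07],"dr": [0,0,0.106],"hand": 0.012}]}}

```text
time: 12.1
tcp_pos: [0.5178, 0.2776, 0.0435]
tool_rot: [-3.135, 0.189, -0.003]
ft_force: [0.4, -0.6, -0.6]
finger_gap: 0.0185
finger_force: 45.0
```

```bash
python3 - <<'E'
from h import *
bgo(-.167,-.0243)
E
```

```text
tcp in board [-0.1396  0.1051]
t 12.1 tcp [0.5178 0.2776 0.0435] yaw -0.12053860586040263 toolz [ 0.0021  0.0012 -1.    ] go [-0.0276  0.1293 -0.0002] turn 0.0020613941395973695 f [ 0.4071 -0.5801 -0.6019] 0.018492049599656342 44.97814357280731
```

Request:
{"method": "drive_tool", "body": {"series": [{"linear": [-0.01,0.035,0],"dr": [0,0,0.002],"hand": 0.012},{"linear": [-0.02,0.07,0],"dr": [0,0,0.002],"hand": 0.012},{"linear": [-0.0276,0.105,0],"dr": [0,0,0.002],"hand": 0.012},{"linear": [-0.0276,0.1293,0.01],"dr": [0,0,0.002],"hand": 0.012},{"linear": [-0.0276,0.1293,0.02],"dr": [0,0,0.002],"hand": 0.012}]}}

```text
time: 12.52
tcp_pos: [0.474, 0.1471, 0.0229]
tool_rot: [3.133, -0.206, 0.0]
ft_force: [0.5, -1.0, -0.3]
finger_gap: 0.0185
finger_force: 45.0
```

Request:
{"method": "drive_tool", "body": {"series": [{"linear": [0,0,0],"dr": [0,0,0],"hand": 0.012},{"linear": [0,0,0],"dr": [0,0,0],"hand": 0.012},{"linear": [0,0,0],"dr": [0,0,0],"hand": 0.012}]}}

```text
time: 12.77
tcp_pos: [0.4752, 0.1542, 0.0226]
tool_rot: [-3.135, 0.192, -0.001]
ft_force: [0.7, 0.4, -1.2]
finger_gap: 0.0187
finger_force: 45.0
```

```bash
python3 - <<'E'
from h import *
import cv2
bgo(-.167,-.0243)
im=robot.snapshot("wrist")[:,:,::-1].copy()
W=cam("wrist");k=4
z=robot.observe()["tcp_pos"][2]+.0274+.022
def edges(z,x0,x1,xs):
    P=[(x0,45),(x1,45),(x1,-45),(x0,-45)];w=(x1-x0)*k
    src=np.float32([proj(W,[*(BT+RB@np.array(p)/1e3),z]) for p in P])
    r=cv2.warpPerspective(im,cv2.getPerspectiveTransform(src,np.float32([(0,0),(w,0),(w,360),(0,360)])),(w,360))
    for x in xs:
        c=r[:,(x-x0)*4-4:(x-x0)*4+4].mean(1)
        g=np.abs(np.diff(cv2.GaussianBlur(c.mean(1)[:,None],(1,5),0)[:,0]))
        print(x,[(round(45-(i+.5)/4,1),int(g[i]),int(c[min(i+6,359)].mean())) for i in range(2,357) if g[i]>4 and g[i]==g[i-2:i+3].max()])
edges(z,-180,0,(-130,-110,-90,-80,-70,-60,-55));print()
edges(.046,-80,60,(-40,-20,-10,0,20,40))
cv2.imwrite("pics/w8.png",cv2.resize(im[0:360,80:560],(800,600)))
E
```

```text
tcp in board [-0.1668 -0.0226]
t 12.7667 tcp [0.4752 0.1542 0.0226] yaw -0.12249828204708481 toolz [ 0.0007  0.0006 -1.    ] go [-0.0002  0.0017 -0.    ] turn 0.00010171795291519237 f [ 0.7186  0.3522 -1.2128] 0.01865118851725092 44.977218210697174
-130 [(-13.4, 4, 153), (-14.6, 13, 192), (-30.4, 7, 134)]
-110 [(-14.4, 13, 192), (-27.9, 8, 127)]
-90 [(-13.1, 4, 160), (-14.4, 13, 193), (-25.1, 7, 132)]
-80 [(32.6, 13, 84), (-13.9, 16, 188), (-24.1, 16, 82)]
-70 [(32.6, 12, 83), (-13.9, 16, 189), (-22.9, 16, 89)]
-60 [(32.6, 13, 85), (-13.6, 15, 184), (-21.6, 17, 91)]
-55 [(32.6, 15, 85)]

-40 [(42.6, 12, 186), (24.1, 5, 139), (20.9, 11, 86), (-30.4, 17, 187)]
-20 []
-10 []
0 []
20 []
40 []
```

View pics/w8.png

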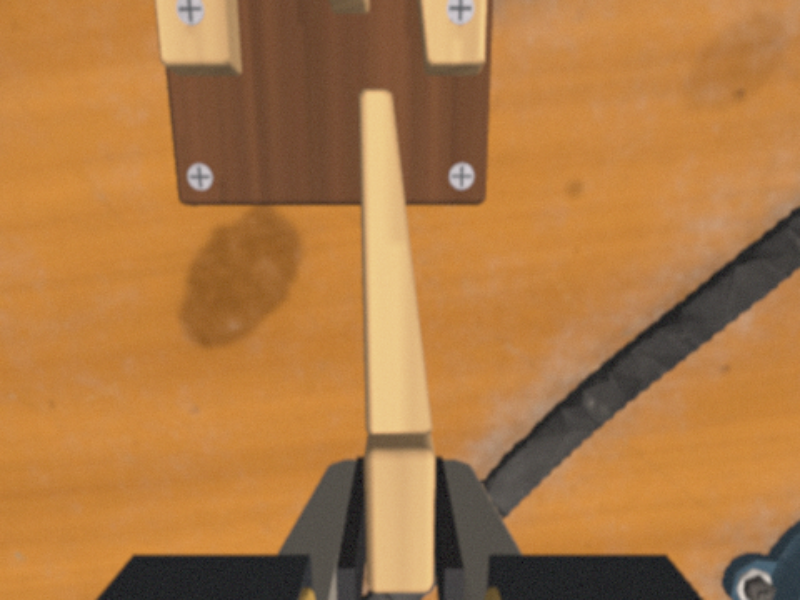

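```bash
python3 - <<'E'
from h import *
W=cam("wrist")
for q in((500,510),(485,480),(590,385),(640,350),(760,230)):
    print(q,[RB.T@(px(W,80+q[0]*.6,q[1]*.6,z)[:2]-BT) for z in(0,.02)])
bgo(-.115,-.025)
E
```

```text
(500, 510) [array([-0.2038, -0.066 ]), array([-0.1937, -0.0622])]
(485, 480) [array([-0.1899, -0.0591]), array([-0.1811, -0.0559])]
(590, 385) [array([-0.1487, -0.0995]), array([-0.1435, -0.0928])]
(640, 350) [array([-0.1345, -0.1179]), array([-0.1306, -0.1096])]
(760, 230) [array([-0.0891, -0.1576]), array([-0.0891, -0.1458])]
tcp in board [-0.1668 -0.0226]
t 12.8167 tcp [0.4752 0.1542 0.0227] yaw -0.12224030838931897 toolz [ 0.0009  0.0006 -1.    ] go [0.0518 0.0025 0.    ] turn 0.00035969161068102884 f [-0.0365  1.0872 -0.1918] 0.018815689293414886 44.97717618942261
```

Request:
{"method": "drive_tool", "body": {"series": [{"linear": [0.02,0.0025,0],"dr": [0,0,0.006],"hand": 0.012},{"linear": [0.04,0.0025,0],"dr": [0,0,0.006],"hand": 0.012},{"linear": [0.0518,0.0025,0],"dr": [0,0,0.006],"hand": 0.012},{"linear": [0.0518,0.0025,0],"dr": [0,0,0.006],"hand": 0.012},{"linear": [0.0518,0.0025,0],"dr": [0,0,0.006],"hand": 0.012}]}}

```text
time: 13.23
tcp_pos: [0.5257, 0.1445, 0.0223]
tool_rot: [-3.135, 0.203, 0.0]
ft_force: [-0.3, 0.6, -0.9]
finger_gap: 0.0186
finger_force: 45.0
```

```bash
cat > e.py <<'E'
from h import *
import cv2
def edges(z,x0,x1,xs,im,W,k=4):
    P=[(x0,45),(x1,45),(x1,-45),(x0,-45)];w=(x1-x0)*k
    src=np.float32([proj(W,[*(BT+RB@np.array(p)/1e3),z]) for p in P])
    r=cv2.warpPerspective(im,cv2.getPerspectiveTransform(src,np.float32([(0,0),(w,0),(w,360),(0,360)])),(w,360))
    for x in xs:
        c=r[:,(x-x0)*4-4:(x-x0)*4+4].mean(1)
        g=np.abs(np.diff(cv2.GaussianBlur(c.mean(1)[:,None],(1,5),0)[:,0]))
        print(x,[(round(45-(i+.5)/4,1),int(g[i]),int(c[min(i+6,359)].mean())) for i in range(2,357) if g[i]>4 and g[i]==g[i-2:i+3].max()])
E
python3 - <<'E'
from e import *
bgo(-.115,-.025)
W=cam("wrist");im=robot.snapshot("wrist")[:,:,::-1].copy();z=robot.observe()["tcp_pos"][2]+.0274+.022
print("wedge");edges(z,-100,30,(-70,-50,-30,-15,-8),im,W)
print("strip");edges(.046,-60,50,(-18,-10,0,10,20),im,W)
print("rail");edges(.026,-60,50,(-38,-30,-10,0,10,20),im,W)
E
```

```text
tcp in board [-0.1155 -0.026 ]
t 13.2333 tcp [0.5257 0.1445 0.0223] yaw -0.12939021066868167 toolz [-0.0001  0.0001 -1.    ] go [ 0.0005 -0.001   0.    ] turn -0.0067902106686816704 f [-0.2798  0.555  -0.8828] 0.018565255709485588 44.97720122337341
wedge
-70 [(-16.9, 4, 144), (-18.4, 13, 192), (-32.9, 7, 131)]
-50 [(31.6, 12, 86), (-18.1, 14, 191), (-30.9, 16, 88)]
-30 [(32.4, 12, 187), (25.4, 11, 184), (24.4, 11, 189), (16.6, 5, 139), (13.4, 12, 86), (-17.9, 15, 187), (-28.1, 17, 129), (-29.6, 20, 188), (-37.6, 9, 193), (-38.6, 10, 197), (-40.6, 4, 176), (-42.6, 4, 161), (-44.1, 22, 91)]
-15 [(32.4, 13, 186), (16.4, 5, 154), (14.6, 19, 225), (-5.1, 20, 181), (-6.1, 9, 182), (-15.4, 8, 144), (-16.9, 13, 151), (-18.1, 14, 190), (-26.4, 18, 150), (-27.6, 20, 190), (-44.1, 22, 92)]
-8 [(32.4, 13, 186), (16.4, 5, 158), (14.9, 19, 225), (-5.1, 20, 181), (-6.1, 9, 182), (-15.4, 9, 141), (-16.9, 12, 151), (-18.1, 14, 190), (-25.6, 17, 162), (-26.9, 19, 190), (-44.1, 23, 85)]
strip
-18 [(42.4, 12, 187), (23.9, 4, 139), (20.1, 8, 102), (-2.1, 15, 183), (-13.4, 8, 154), (-15.1, 11, 134), (-16.
[... 830 characters left out ...]
0.6, 16, 187)]
-10 [(29.1, 4, 139), (27.1, 17, 225), (1.4, 18, 169), (0.1, 8, 183), (-11.6, 6, 161), (-13.9, 10, 131), (-15.4, 11, 182), (-26.4, 14, 118), (-27.9, 16, 189)]
0 [(29.4, 4, 140), (26.9, 16, 226), (1.4, 18, 170), (0.1, 8, 183), (-11.9, 8, 155), (-13.9, 10, 129), (-15.4, 11, 181), (-25.1, 15, 119), (-26.9, 17, 190)]
10 [(43.1, 7, 150), (40.6, 8, 140), (39.4, 9, 157), (36.9, 6, 182), (29.1, 4, 137), (26.9, 17, 225), (1.4, 18, 170), (0.1, 9, 182), (-11.9, 8, 157), (-14.1, 13, 85), (-25.4, 17, 188), (-36.1, 6, 160), (-38.6, 9, 144), (-39.9, 9, 164), (-42.6, 6, 181)]
20 [(29.1, 4, 136), (26.9, 17, 224), (1.4, 19, 168), (0.1, 8, 182), (-11.9, 8, 155), (-14.1, 11, 85), (-24.1, 17, 187)]
```

Request:
{"method": "drive_tool", "body": {"series": [{"linear": [0,-0.001,0.005],"dr": [0,0,0],"hand": 0.012},{"linear": [0,-0.001,0.013],"dr": [0,0,0],"hand": 0.012},{"linear": [0,-0.001,0.023],"dr": [0,0,0],"hand": 0.012},{"linear": [0,-0.001,0.031],"dr": [0,0,0],"hand": 0.012},{"linear": [0,-0.001,0.034],"dr": [0,0,0],"hand": 0.012}]}}

```text
time: 13.7
tcp_pos: [0.5243, 0.1445, -0.0135]
tool_rot: [3.134, -0.204, -0.004]
ft_force: [-0.6, -0.1, -0.4]
finger_gap: 0.0186
finger_force: 45.0
```

Request:
{"method": "drive_tool", "body": {"series": [{"linear": [0,0,0.001],"dr": [0,0,0],"hand": 0.012},{"linear": [0,0,0.002],"dr": [0,0,0],"hand": 0.012},{"linear": [0,0,0.003],"dr": [0,0,0],"hand": 0.012},{"linear": [0,0,0.0035],"dr": [0,0,0],"hand": 0.012},{"linear": [0,0,0.0035],"dr": [0,0,0],"hand": 0.012}]}}

```text
time: 14.12
tcp_pos: [0.526, 0.1448, -0.0149]
tool_rot: [-3.135, 0.205, -0.001]
ft_force: [-0.4, 0.1, 0.2]
finger_gap: 0.0188
finger_force: 45.0
```

```bash
python3 - <<'E'
from h import *
bgo(-.072,-.0250)
E
```

```text
tcp in board [-0.1152 -0.0257]
t 14.1167 tcp [ 0.526   0.1448 -0.0149] yaw -0.1303998737631488 toolz [ 0.0004  0.0001 -1.    ] go [ 0.0432 -0.0011  0.    ] turn -0.007799873763148793 f [-0.356   0.1491  0.2358] 0.018776407538137307 44.97722178697586
```

Request:
{"method": "drive_tool", "body": {"series": [{"linear": [0.005,0,0.0008],"dr": [0,0,0],"hand": 0.012},{"linear": [0.011,0,0.0008],"dr": [0,0,0],"hand": 0.012},{"linear": [0.017,0,0.0008],"dr": [0,0,0],"hand": 0.012},{"linear": [0.022,0,0.0008],"dr": [0,0,0],"hand": 0.012},{"linear": [0.026,0,0.0008],"dr": [0,0,0],"hand": 0.012}]}}

```text
time: 14.53
tcp_pos: [0.5509, 0.1426, -0.0155]
tool_rot: [-3.134, 0.202, 0.004]
ft_force: [-7.3, 3.1, 8.7]
finger_gap: 0.0186
finger_force: 45.0
```

```bash
python3 - <<'E'
from h import *
bgo(-.072,-.0250)
E
```

```text
tcp in board [-0.0903 -0.0248]
t 14.5333 tcp [ 0.5509  0.1426 -0.0155] yaw -0.1289029954190981 toolz [-0.0026  0.0012 -1.    ] go [ 0.0183  0.     -0.    ] turn -0.006302995419098109 f [-7.2952  3.0831  8.7408] 0.018618271739548133 44.9566787481308
```

Request:
{"method": "drive_tool", "body": {"series": [{"linear": [0.002,-0.0003,-0.0004],"dr": [0,0,-0.003],"hand": 0.012},{"linear": [0.004,-0.0006,-0.0004],"dr": [0,0,-0.006],"hand": 0.012},{"linear": [0.006,-0.0006,-0.0004],"dr": [0,0,-0.006],"hand": 0.012},{"linear": [0.008,-0.0006,-0.0004],"dr": [0,0,-0.006],"hand": 0.012},{"linear": [0.01,-0.0006,-0.0004],"dr": [0,0,-0.006],"hand": 0.012}]}}

```text
time: 14.95
tcp_pos: [0.5603, 0.1423, -0.0154]
tool_rot: [-3.134, 0.193, 0.004]
ft_force: [-6.8, 4.0, 5.8]
finger_gap: 0.0188
finger_force: 45.0
```

```bash
python3 - <<'E'
from h import *
bgo(-.072,-.0250)
E
```

```text
tcp in board [-0.0808 -0.0239]
t 14.95 tcp [ 0.5603  0.1423 -0.0154] yaw -0.12278244961541278 toolz [-0.0025  0.0015 -1.    ] go [ 0.0088  0.0011 -0.    ] turn -0.0001824496154127775 f [-6.8011  4.0322  5.7567] 0.01881615251279258 44.960020780563354
```

Request:
{"method": "drive_tool", "body": {"series": [{"linear": [0.001,0,0],"dr": [0,0,0],"hand": 0.012},{"linear": [0.002,0,0],"dr": [0,0,0],"hand": 0.012},{"linear": [0.003,0,0],"dr": [0,0,0],"hand": 0.012},{"linear": [0.004,0,0],"dr": [0,0,0],"hand": 0.012},{"linear": [0.005,0,0],"dr": [0,0,0],"hand": 0.012}]}}

```text
time: 15.37
tcp_pos: [0.5649, 0.1424, -0.0154]
tool_rot: [-3.134, 0.192, 0.005]
ft_force: [-7.6, 5.2, 6.4]
finger_gap: 0.0188
finger_force: 45.0
```

```bash
python3 - <<'E'
from h import *
bgo(-.072,-.0250)
E
```

```text
tcp in board [-0.0764 -0.0233]
t 15.3667 tcp [ 0.5649  0.1424 -0.0154] yaw -0.12221713084060441 toolz [-0.0031  0.0021 -1.    ] go [ 0.0044  0.0017 -0.    ] turn 0.00038286915939558797 f [-7.6161  5.2361  6.3983] 0.018753271575709562 44.95847225189209
```

Request:
{"method": "drive_tool", "body": {"series": [{"linear": [0.001,-0.0002,0],"dr": [0,0,0],"hand": 0.012},{"linear": [0.002,-0.0003,0],"dr": [0,0,0],"hand": 0.012},{"linear": [0.003,-0.0004,0],"dr": [0,0,0],"hand": 0.012},{"linear": [0.004,-0.0005,0],"dr": [0,0,0],"hand": 0.012},{"linear": [0.005,-0.0006,0],"dr": [0,0,0],"hand": 0.012}]}}

```text
time: 15.78
tcp_pos: [0.5689, 0.1425, -0.0155]
tool_rot: [-3.134, 0.192, 0.008]
ft_force: [-10.1, 5.1, 10.0]
finger_gap: 0.0187
finger_force: 45.0
```

```bash
python3 - <<'E'
from h import *
bgo(-.072,-.0250)
E
```

```text
tcp in board [-0.0723 -0.0227]
t 15.7833 tcp [ 0.5689  0.1425 -0.0155] yaw -0.12243268588897051 toolz [-0.005   0.0022 -1.    ] go [ 0.0003  0.0023 -0.    ] turn 0.0001673141110294929 f [-10.0793   5.0942  10.0059] 0.01873945219692072 44.967570304870605
```

Request:
{"method": "drive_tool", "body": {"series": [{"linear": [0.001,-0.0001,-0.0003],"dr": [0,0,0],"hand": 0.012},{"linear": [0.002,-0.0002,-0.0005],"dr": [0,0,0],"hand": 0.012},{"linear": [0.003,-0.0003,-0.0005],"dr": [0,0,0],"hand": 0.012},{"linear": [0.004,-0.0004,-0.0005],"dr": [0,0,0],"hand": 0.012},{"linear": [0.004,-0.0004,-0.0005],"dr": [0,0,0],"hand": 0.012}]}}

```text
time: 16.2
tcp_pos: [0.5704, 0.1426, -0.0155]
tool_rot: [-3.134, 0.192, 0.016]
ft_force: [-14.3, 5.4, 10.7]
finger_gap: 0.0185
finger_force: 45.0
```

```bash
python3 - <<'E'
from h import *
bgo(-.072,-.0250)
E
```

```text
tcp in board [-0.0709 -0.0224]
t 16.2 tcp [ 0.5704  0.1426 -0.0155] yaw -0.12209326284582296 toolz [-0.0098  0.002  -0.9999] go [-0.0011  0.0026  0.    ] turn 0.0005067371541770394 f [-14.2661   5.4328  10.7298] 0.018522355669574872 44.99085456132889
```

Request:
{"method": "drive_tool", "body": {"series": [{"linear": [0.0015,0,-0.0003],"dr": [0,0,0],"hand": 0.012},{"linear": [0.003,0,-0.0005],"dr": [0,0,0],"hand": 0.012},{"linear": [0.0045,0,-0.0005],"dr": [0,0,0],"hand": 0.012},{"linear": [0.006,0,-0.0005],"dr": [0,0,0],"hand": 0.012},{"linear": [0.006,0,-0.0005],"dr": [0,0,0],"hand": 0.012}], "squeeze": 58}}

```text
time: 16.62
tcp_pos: [0.5705, 0.1426, -0.0156]
tool_rot: [-3.135, 0.19, 0.033]
ft_force: [-25.3, 5.3, 19.2]
finger_gap: 0.0187
finger_force: 58.0
```

```bash
python3 - <<'E'
from e import *
bgo(-.072,-.0250)
W=cam("wrist");im=robot.snapshot("wrist")[:,:,::-1].copy()
print("wedge");edges(.034,-60,60,(-44,-20,0,20),im,W)
print("strip");edges(.046,-60,60,(-10,10,30,45),im,W)
print("blank");edges(.022,-60,60,(-5,10,20,40),im,W)
E
```

```text
tcp in board [-0.0708 -0.0225]
t 16.6167 tcp [ 0.5705  0.1426 -0.0156] yaw -0.12101463298128379 toolz [-0.0211  0.0021 -0.9998] go [-0.0012  0.0025  0.    ] turn 0.0015853670187162133 f [-25.3075   5.2518  19.18  ] 0.018748455187852106 58.002454340457916
wedge
-44 [(44.4, 11, 77), (-14.9, 11, 179), (-31.9, 15, 81)]
-20 [(37.6, 4, 159), (36.4, 5, 165), (26.6, 4, 128), (22.6, 11, 78), (-0.1, 15, 170), (-12.9, 13, 122), (-14.6, 12, 180), (-28.4, 8, 163), (-29.6, 11, 176), (-39.9, 5, 166), (-41.1, 7, 172)]
0 [(26.9, 4, 128), (24.4, 18, 211), (0.4, 20, 165), (-0.6, 10, 171), (-12.9, 14, 131), (-14.4, 12, 180), (-25.6, 7, 154), (-26.9, 11, 178)]
20 [(26.6, 4, 128), (24.4, 19, 212), (0.4, 22, 166), (-0.6, 10, 171), (-12.6, 13, 123), (-14.4, 12, 180), (-23.1, 7, 159), (-24.4, 11, 177)]
strip
-10 [(40.9, 13, 174), (22.9, 4, 128), (20.6, 11, 176), (-1.4, 10, 164), (-2.4, 11, 169), (-13.9, 14, 146), (-15.1, 13, 181), (-26.9, 7, 166), (-28.1, 11, 177)]
10 [(40.9, 12, 175), (35.1, 6, 144), (32.9, 11, 139), (31.9, 11, 149), (29.4, 4, 169), (22.9, 4, 129), (20.6, 19, 212), (-1.4, 22, 165), (-2.4, 1
[... 429 characters left out ...]
 (-20.6, 22, 181)]
blank
-5 [(30.4, 4, 129), (28.1, 16, 212), (2.1, 20, 160), (1.1, 9, 171), (-12.1, 12, 124), (-13.9, 12, 181), (-26.6, 7, 162), (-27.9, 11, 179)]
10 [(42.4, 9, 123), (41.1, 10, 144), (38.4, 4, 169), (30.6, 4, 129), (28.1, 17, 212), (2.4, 20, 152), (1.1, 10, 171), (-12.1, 12, 131), (-13.6, 12, 179), (-24.6, 7, 158), (-25.9, 10, 177), (-36.6, 7, 139), (-39.1, 8, 128), (-40.4, 8, 143), (-43.1, 7, 168)]
20 [(30.6, 4, 129), (28.1, 17, 213), (2.4, 20, 154), (1.1, 10, 171), (-12.1, 12, 134), (-13.6, 12, 179), (-23.4, 7, 161), (-24.6, 10, 177)]
40 [(30.6, 4, 130), (28.1, 19, 213), (2.1, 22, 168), (1.1, 11, 170), (-11.9, 12, 125), (-13.6, 10, 179), (-20.6, 8, 155), (-21.9, 11, 179)]
```

Request:
{"method": "drive_tool", "body": {"series": [{"linear": [0,0,0],"dr": [0,0,0],"hand": 0.012},{"linear": [0,0,0],"dr": [0,0,0],"hand": 0.012},{"linear": [0,0,0],"dr": [0,0,0],"hand": 0.012},{"linear": [0,0,0],"dr": [0,0,0],"hand": 0.012},{"linear": [0,0,0],"dr": [0,0,0],"hand": 0.012}]}}

```text
time: 17.08
tcp_pos: [0.5705, 0.1426, -0.0156]
tool_rot: [-3.135, 0.19, 0.033]
ft_force: [-25.5, 6.6, 19.2]
finger_gap: 0.0183
finger_force: 58.0
```

Request:
{"method": "drive_tool", "body": {"series": [{"linear": [0,0,0],"dr": [0,0,0],"hand": 0.012},{"linear": [0,0,0],"dr": [0,0,0],"hand": 0.012},{"linear": [0,0,0],"dr": [0,0,0],"hand": 0.012},{"linear": [0,0,0],"dr": [0,0,0],"hand": 0.012},{"linear": [0,0,0],"dr": [0,0,0],"hand": 0.012}]}}

```text
time: 17.5
tcp_pos: [0.5705, 0.1425, -0.0156]
tool_rot: [-3.135, 0.19, 0.033]
ft_force: [-25.0, 5.5, 19.1]
finger_gap: 0.0186
finger_force: 58.0
```

```bash
python3 -c "
from plant import robot
print(robot.finish_job())"
```

```text
the job is handed in; nothing more can be done
None
```

I handed the job in at 17.5 s with everything in place; the hand-in did not return the verdict. The strip stands beside the blank and the blank is flush on the straight rail. The wedge is jammed tight at about 25 N and still gripped. The fingertips sit about 35 mm short of the stated TCP, so my first close on the strip missed; I corrected for that.

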